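Lock a bar mould on the vibrating table

TASK

Gently set the long three-cavity chocolate mould down flat into the nest of the vibrating table, then turn the clamp knob clockwise (seen from above) until its sprung follower drops fully into the cam's notch, locking the tongue over the mould. Stop there, without forcing the knob on against the end of the notch, and let go. Leave the shorter mould and the other utensils where they are.

Things in the scene. Friction and masses are not known exactly. Their poses are not given: they have to be found in the camera images.
- mould_center (a point): centre (half-way up) of the loose mould to be locked: white rigid plastic, three open cavities in a row, 140 long (its x) x 45 wide (its y) x 30 high (z), 0.11 to 0.22 kg; the same either way round; starts upright on the work surface
- shaker: fixed vibrating table, white enamelled, 310 x 160 (its x from -100 to +210, y -80 to +80), top 45 above the work surface. Origin: on the work surface straight below the middle of the nest; its x runs along the nest towards the clamp knob, whose upright axis is at x = 125, y = 0
- nest_seat (a point): where the mould's centre is when seated, 75 above the work surface (mould top at 90); x along the nest. The nest: a raised aluminium bed 36 wide (narrower than the mould), top at 60, and a U-shaped bracket at each end (top at 85, its last 10 flared outward by 5) taking the mould's ends with 1.5 clearance at each end and 2 at each side. The middle 105 of both long sides is free for fingers
- knob: clamp knob on an upright z axis, origin on the axis 45 above the work surface. Upwards from the origin: steel skirt disc 82 diameter (27 to 33) hiding the cam; hub 32 diameter; steel tongue along its +x, 77 long from the axis, with a foot 46 wide (47 to 53, 2 above a seated mould). At the start the tongue is 1.2 to 1.3 rad short of lying along the nest. It turns clockwise seen from above
- knob_grip (a point): where to pinch the knob: on its axis, 121 above the work surface, in the black upright grip bar, 52 long (x) x 14 thick (y), 100 to 134 above the work surface. Turning takes 0.05 to 0.2 N m; friction holds the knob where it is left. A turn of 0.7 to 1.7 rad is needed (regrasp if you must): the hidden cam is clocked differently each time, so feel for the drop
- follower: sprung steel slide with an upright brass flag (6 x 30, top 92 above the work surface, 50 further out than the origin) at the clamp end of the table; slides along the table's x. Origin at x = 151 when fully in the notch; riding on the cam 2.5 to 5.5 further out. Dropping in, it pulls the knob on by some 0.1 rad; 0.05 rad later the far wall stops the knob dead: lean on it with no more than 0.2 N m
- short_mould_center (a point): centre of another white mould, not to be used: two cavities, 105 x 45 x 30; it may lie in either of the two mould places
- jar: amber jar with a steel lid, 56 diameter x 85 high, origin under its middle; leave alone
- cup: small white cup, 64 diameter x 60 high, origin under its middle; leave alone
- bowl: steel bowl, 150 diameter x 70 high, origin under its middle; leave alone
- scraper: steel dough scraper lying flat, 100 x 85; leave alone
- palette_knife: palette knife lying flat, 240 long; leave alone
There are look-alikes about, which are no part of the job. Leave any orange look-alike of the part that bears mould_center alone.

How it is judged (in metres and radians):
On the way, in this order (a step that is already met when the one before it is completed fails the run):
1. the long mould lies flat in the nest (z of mould_center in the frame of shaker between 0.07 and 0.078 m and horizontal distance between mould_center and shaker below 0.004 m), for 0.2 s.
2. the follower has dropped into the notch (x of follower in the frame of shaker below 0.1528 m), for 0.2 s.
At the end, for the whole second after the job is handed in: The long mould lies flat in the nest (centre within 4 mm of the nest's middle and 3 mm of its seated height, along the nest within 0.06 rad), the follower is in the notch (within 1.8 mm of fully in), and the knob is at rest (below 0.15 rad/s) (all of step 1 and angle between the x axis of mould_center and the x axis of shaker, either way round below 0.06 rad and x of follower in the frame of shaker below 0.1528 m and angular speed of knob below 0.15 rad/s); the robot touches nothing.
It fails at once if the knob was forced against the end of the notch (over 20 N between cam and follower) (contact force between knob and follower above 20 N).
It fails at once if the mould was slammed or pressed into the vibrating table with over 40 N (contact force between shaker and mould above 40 N).
It fails at once if the short mould or another utensil was moved by over 30 mm (distance of any of short_mould_center, jar, cup, bowl, scraper, palette_knife from where it was at the start of the episode above 0.03 m).
It also fails if it takes over 72 s, if anything falls off the work surface, if the arm or the gripper's body presses on something with over 40 N, if the wrist force passes 120 N, or if a joint passes its speed limit or range.

ROBOT

A 6-joint arm with a two-finger parallel gripper is mounted at the origin on the work surface. World frame = base frame: x ahead of the robot, y to its left, z up, the work surface at z = 0. Lengths are in m, angles in degrees, forces in N, time in s.
With the tool pointing down it reaches from about 0.3 to 0.75 m from the base axis. Payload 8.5 kg.
Tool frame: the origin (TCP) lies at the very end of the fingers, on their centre line; the grasp point (between the pads) lies 19 mm behind it; z points along the fingers, y is the line along which they close (so a half turn about z gives the same grasp; the last joint's range is limited). The gripper opens to 85 mm and grips with 20 to 120 N. Pads are 22 mm wide; open, the fingers measure 114 mm over their backs; the gripper's body (76 mm by 85 mm) begins 54 mm behind the grasp point. The pads swing forward as they close: fully open they stand 13 mm farther back than shut.
Start: joints at [-78.226, 21.807, 74.336, -0, 83.858, -12.336], TCP at [0.225, -0.502, 0.231] pointing down, gripper open.
Joint ranges: [-178.18, 178.18], [-50.72, 133.34], [12.68, 142.11], [-81.47, 261.47], [9.98, 163.14], [-165.26, 165.26]. Speed limits (degrees/s): [136.94, 136.94, 180, 180, 180, 180].

INTERFACE

Orientations are given as a 3x3 rotation matrix whose columns are the frame's x, y, z axes.
In Python, from rig import env gives the robot as it stands.
- The arm moves only by the tool move_arm, never from a script. Its argument "plan" is a list of rows, each a list of 7 numbers: the turn, a rotation vector about the tool's x, y, z in degrees, then the shift along the tool's x, y, z in cm, then the gripper command: -1 is shut, 1 is fully open, values between are in proportion. In form: [[ax, ay, az, tx, ty, tz, jaw], ...]. A call has 1 to 5 rows; each row is the pose to reach, as a shift and turn from the pose commanded when the call began, along the tool's axes at that moment; what a row does not reach only later rows make up. A row lasts 1/10 s, in which the tool goes at most 50 mm and 8.59 degrees, less where a joint would pass 70% of its speed; a pose out of reach is approached as far as the arm can. A call with a gripper value outside its range is refused whole. The fingers move at their own pace and stop on an object; "squeeze" is the grip in N (left out, the last holds). Time passes only in rows, so rows that repeat a pose let the fingers close. It gives the time, the measured TCP pose, the force, the opening and the grip force at its end, in the units of the state.
- env.observe(): the state, without advancing time (a new reading comes with each control period).
- env.get_image(name): name is "side" or "top" or "wrist"; returns a dict with "color" (400x640x3 uint8, red, green, blue), "fov_y" (degrees; the focal length in pixels is half the picture's height over the tangent of half this angle, whatever the lens; pixels are square), "cx", "cy" (the principal point, pixels), "R" (3x3) and "t" (3): a world point X has camera coordinates R X + t. Camera axes: x right, y down, z forward; pixel columns grow to the right and rows downward; lengths in m; the calibration is good to about 2 mm. The wrist camera is an equidistant fisheye: a pixel r from the principal point sees the ray r / f radians off the axis. A picture is of the moment at which its call begins. There is no depth.
- env.close_job(): hands the job in; it is judged then, once.
Trained networks look in a picture, given as the dict that the camera call returned (one of the last four; its "shot" number tells which), for a name from the list of things; names that differ only in an ending like _2 or _b are one class to them, and where a whole thing is asked for, a point or a joint stands for the part that bears it (a point fixed in the world has none). Each returns a list of dicts, best first, with "conf" (0 to 1); they miss things now and then, are a little off and sometimes report something else, mostly with a low value. They report only what shows in the picture. A call takes as long as a camera call. They do not tell look-alikes from the thing itself.
- env.outline_of(target, picture): "mask" (400x640 bool, what is visible of it) and "bbox" ([centre column, centre row, width, height] in pixels, round what is visible of it).
- env.tip_of(target, picture): "pixel" ([column, row] in pixels: a listed point, or the origin of a listed thing).
The state is a dict: "time_s": time; "q": joint angles; "qvel": joint speeds; "joint_efforts": joint torques, N m; "position": TCP position; "tool_rot": TCP orientation; "ft_force": force on the tool from outside, world axes, zero at the start; "wrist_torque": the same for the moment, N m; "grip_width": finger opening in m; "gripper_force": force on a finger pad.
Only numpy, scipy, OpenCV 4.12 (cv2) and the standard library are available. Lean on these libraries where they do the work, as an engineer would, in place of code of your own. Each camera call takes 0.05 s, during which the arm holds its last target. There are 200 camera calls.

## Working session

There is one attempt and no reset: what is moved stays moved. The work goes in short steps, Python scripts to look and compute and a tool call to move; the robot and the scene stay as the last step left them, time stands still between calls to the robot, and variables do not carry over. Pictures are saved under pics/ and viewed, at most 10 in all, crops included, and the job is handed in when it is done.

Besides the shell and the picture viewer there is one more tool, called after ">>>" as name(argument=value, ...), one argument or row to a line, values as JSON. move_arm: Moves the arm, as the interface text tells. Its arguments: {"type":"object","properties":{"plan":{"type":"array"},"squeeze":{"type":"number"}},"required":["plan"]}

```bash
mkdir -p pics; cat > h.py <<'E'
import numpy as np, cv2
from rig import env
def f(p): return 200/np.tan(np.radians(p['fov_y'])/2)
def ray(p,px,fish=False):
    u=np.array([px[0]-p['cx'],px[1]-p['cy']])/f(p)
    if fish:
        r=np.linalg.norm(u)+1e-12; d=np.r_[u/r*np.sin(r),np.cos(r)]
    else: d=np.r_[u,1]
    R=np.array(p['R']);t=np.array(p['t'])
    return -R.T@t, R.T@d
def onz(p,px,z,fish=False):
    c,d=ray(p,px,fish); return c+d*(z-c[2])/d[2]
def proj(p,X,fish=False):
    c=np.array(p['R'])@np.array(X)+np.array(p['t'])
    if fish:
        r=np.hypot(c[0],c[1]);th=np.arctan2(r,c[2]);u=c[:2]/(r+1e-12)*th
    else:u=c[:2]/c[2]
    return u*f(p)+[p['cx'],p['cy']]
def save(p,n,crop=None,k=1):
    im=p['color'][:,:,::-1]
    if crop: x0,y0,x1,y1=crop; im=im[y0:y1,x0:x1]
    cv2.imwrite('pics/'+n,cv2.resize(im,None,fx=k,fy=k,interpolation=cv2.INTER_CUBIC))
E
python3 - <<'E'
from h import *
Z=dict(mould_center=.015,short_mould_center=.015,nest_seat=.075,shaker=0,knob_grip=.121,knob=.045,follower=.06,jar=0,cup=0,bowl=0)
for n in('top','side'):
    p=env.get_image(n); save(p,n+'0.png')
    for k,z in Z.items():
        for r in env.tip_of(k,p)[:3]: print(n,k,np.round(r['pixel'],1),round(r['conf'],2),np.round(onz(p,r['pixel'],z),4))
print(env.observe())
E
```

```text
top mould_center [431.1 239.2] 0.98 [ 0.4284 -0.282   0.015 ]
top mould_center [394. 289.] 0.84 [ 0.2919 -0.1728  0.015 ]
top mould_center [456.3 190.2] 0.69 [ 0.5655 -0.3587  0.015 ]
top short_mould_center [396.  184.5] 0.61 [ 0.5851 -0.1875  0.015 ]
top short_mould_center [450.9 143.2] 0.2 [ 0.7005 -0.3484  0.015 ]
top nest_seat [289.5 215.2] 0.67 [0.5027 0.1121 0.075 ]
top shaker [287.9 214.5] 0.76 [0.5068 0.121  0.    ]
top shaker [232.2 222.7] 0.17 [0.4867 0.2795 0.    ]
top knob_grip [240.  221.7] 0.72 [0.4876 0.2359 0.121 ]
top knob [246.8 219.4] 0.78 [0.4944 0.2308 0.045 ]
top jar [379.4 130.6] 0.72 [ 0.7439 -0.1473  0.    ]
top jar [454.1 144.1] 0.29 [ 0.7006 -0.3627  0.    ]
top bowl [167.1 272.3] 0.77 [0.351  0.4636 0.    ]
side mould_center [403.4 183.6] 0.88 [ 0.295  -0.1808  0.015 ]
side mould_center [344.1 139.9] 0.76 [ 0.5697 -0.3458  0.015 ]
side mould_center [376.7 160.1] 0.63 [ 0.4159 -0.2711  0.015 ]
side short_mould_center [329.8 166.7] 0.72 [ 0.5754 -0.1796  0.015 ]
side nest_seat [320.1 222.4] 0.64 [0.5057 0.1245 0.075 ]
side shaker [321.6 238.3] 0.63 [0.4997 0
[... 558 characters left out ...]
8585089e+01, -1.23382366e+01]), 'qvel': array([-0.01207026, -0.05199883,  0.04540798,  0.0350035 ,  0.06969268,
        0.00814363]), 'joint_efforts': array([-3.21349507e-03, -4.48335028e+01, -2.31464946e+01, -2.45349192e-04,
        7.49299033e-04,  7.04875049e-06]), 'position': array([ 0.22466479, -0.50198741,  0.23133102]), 'tool_rot': array([[ 9.12741391e-01,  4.08537824e-01, -4.11900663e-06],
       [ 4.08537824e-01, -9.12741391e-01,  5.79547829e-06],
       [-1.39191575e-06, -6.97254292e-06, -1.00000000e+00]]), 'ft_force': array([0.15269166, 0.15584942, 0.36512166]), 'wrist_torque': array([ 0.01849206, -0.01680048, -0.08232547]), 'gripper_force': 0.0, 'grip_width': 0.08540767373400537}
```

View pics/top0.png

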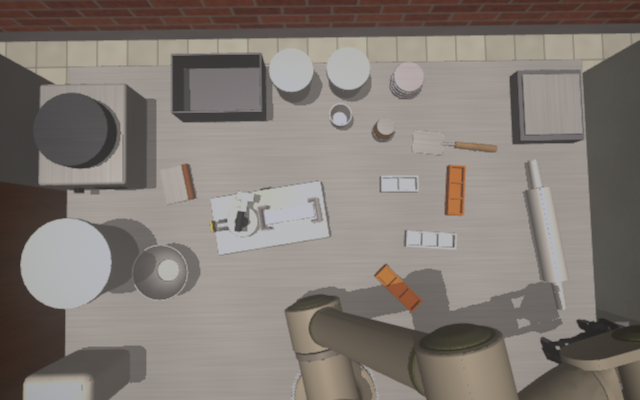

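View pics/side0.png

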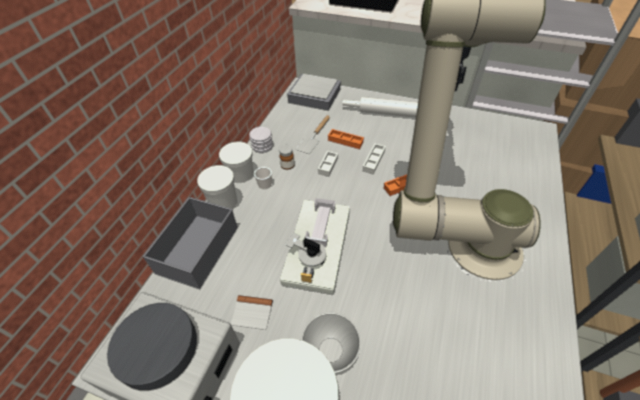

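The top view shows four mould-like things: white with 3 cavities at (431,239), white with 2 cavities at (399,184), orange at (456,190) and orange at (398,287). The one at (431,239) is white, long and has three cavities, so it fits the description. I'll confirm it in an enlarged crop.

```bash
python3 - <<'E'
from h import *
p=env.get_image('top')
save(p,'crop1.png',(200,160,480,270),2.8)
for k,z in(('mould_center',.03),('short_mould_center',.03),('shaker',.045),('knob',.09)):
    for r in env.outline_of(k,p)[:2]:
        m=r['mask'].astype(np.uint8)
        pts=np.argwhere(m)[:,::-1]
        if len(pts)<20: continue
        W=np.array([onz(p,q,z)[:2] for q in pts])
        rc=cv2.minAreaRect((W*1000).astype(np.float32))
        b=cv2.boxPoints(rc)
        print(k,round(r['conf'],2),np.round(rc[0],1),np.round(rc[1],1),round(rc[2],1),np.round(b).tolist())
E
```

```text
mould_center 0.83 [ 427.2 -271.8] [145.7  47.3] 87.0 [[400.0, -343.0], [447.0, -346.0], [455.0, -200.0], [407.0, -198.0]]
mould_center 0.78 [ 295.4 -179.7] [143.8  43.1] 43.8 [[229.0, -214.0], [258.0, -245.0], [362.0, -145.0], [332.0, -114.0]]
short_mould_center 0.64 [ 585.  -190.3] [107.1  45. ] 88.9 [[561.0, -243.0], [606.0, -244.0], [609.0, -137.0], [564.0, -136.0]]
shaker 0.82 [498.7 172. ] [165.5 319.6] 8.2 [[394.0, 318.0], [440.0, 2.0], [603.0, 26.0], [558.0, 342.0]]
knob 0.93 [508.2 235.8] [ 78.7 115.7] 88.9 [[450.0, 198.0], [565.0, 195.0], [567.0, 274.0], [451.0, 276.0]]
```

View pics/crop1.png

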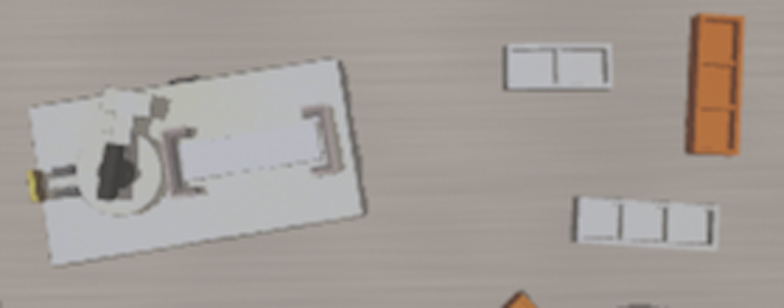

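The crop confirms it: the long white mould with three cavities is at crop (645,222), which is top pixel (430,239). The 2-cavity white one is at crop (558,67), and the orange ones are look-alikes. I'm moving now.

>>> move_arm(
  plan=[
    [0, 0, -8, 3.6, -1.7, 1, 1],
    [0, 0, -16, 7.2, -3.4, 2, 1],
    [0, 0, -24, 10.8, -5.1, 3, 1],
    [0, 0, -32, 14.4, -6.8, 4, 1],
    [0, 0, -40, 18, -8.5, 5, 1],
  ],
)

```text
time_s: 1.85
position: [0.3551, -0.3496, 0.1811]
tool_rot: [[0.432, 0.902, 0.0], [0.902, -0.432, -0.0], [-0.0, 0.0, -1.0]]
ft_force: [0.8, -0.8, -0.1]
grip_width: 0.0853
gripper_force: 0.0
```

```bash
cat >> h.py <<'E'
def todo(x,y,z,yaw):
    s=env.observe();R=np.array(s['tool_rot']);d=R.T@(np.array([x,y,z])-s['position'])*100
    now=np.degrees(np.arctan2(R[1,0],R[0,0]))
    print('t',s['time_s'],'pos',np.round(s['position'],4),'yaw',round(now,2),'tilt',np.round(R[:2,2],4),'w',round(s['grip_width'],4),'gf',round(s['gripper_force'],1),'F',np.round(s['ft_force'],2),'T',np.round(s['wrist_torque'],3))
    print('turn z',round(-((yaw-now+180)%360-180),2),'shift cm',np.round(d,2))
E
python3 -c "
from h import *
todo(.427,-.272,.16,87)"
```

```text
t 1.85 pos [ 0.3551 -0.3496  0.1811] yaw 64.42 tilt [ 0.0003 -0.0003] w 0.0853 gf 0.0 F [ 0.76 -0.78 -0.1 ] T [ 0.033  0.002 -0.022]
turn z -22.58 shift cm [10.11  3.14  2.11]
```

>>> move_arm(
  plan=[
    [0, 0, -8, 3.3, 1, 0.7, 1],
    [0, 0, -15, 6.7, 2.1, 1.4, 1],
    [0, 0, -22.6, 10.1, 3.1, 2.1, 1],
    [0, 0, -22.6, 10.1, 3.1, 2.1, 1],
    [0, 0, -22.6, 10.1, 3.1, 2.1, 1],
  ],
)

```text
time_s: 2.35
position: [0.4265, -0.2733, 0.1603]
tool_rot: [[0.057, 0.998, -0.0], [0.998, -0.057, -0.0], [-0.0, -0.0, -1.0]]
ft_force: [-0.9, -0.1, -0.1]
grip_width: 0.0855
gripper_force: 0.0
```

```bash
python3 - <<'E'
from h import *
p=env.get_image('wrist'); save(p,'w1.png')
todo(.427,-.272,.16,87)
print([(r['conf'],r['pixel'],onz(p,r['pixel'],.015,True)) for r in env.tip_of('mould_center',p)[:2]])
for r in env.outline_of('mould_center',p)[:2]:
    W=np.array([onz(p,q,.03,True)[:2] for q in np.argwhere(r['mask'])[:,::-1]])
    rc=cv2.minAreaRect((W*1000).astype(np.float32)); print(r['conf'],r['bbox'],rc,np.round(cv2.boxPoints(rc)))
E
```

```text
t 2.4 pos [ 0.4262 -0.2739  0.1605] yaw 86.66 tilt [ 0.0001 -0.0004] w 0.0855 gf 0.0 F [ 0.23 -0.84  0.5 ] T [-0.005  0.045 -0.052]
turn z -0.34 shift cm [0.2  0.07 0.05]
[(0.97, [325.6, 189.8], array([ 0.42727066, -0.2786799 ,  0.015     ])), (0.81, [185.3, 101.8], array([ 0.29508179, -0.18143023,  0.015     ]))]
0.89 [457.1, 252.6, 132.1, 53.5] ((563.6054077148438, -348.2422790527344), (56.64088439941406, 149.55848693847656), 85.40592956542969) [[ 487. -370.]
 [ 636. -382.]
 [ 640. -326.]
 [ 491. -314.]]
0.89 [190.4, 101.2, 124.1, 144.5] ((300.2303771972656, -185.80291748046875), (141.50613403320312, 55.548187255859375), 43.7878532409668) [[ 230. -215.]
 [ 268. -255.]
 [ 371. -157.]
 [ 332. -117.]]
```

View pics/w1.png

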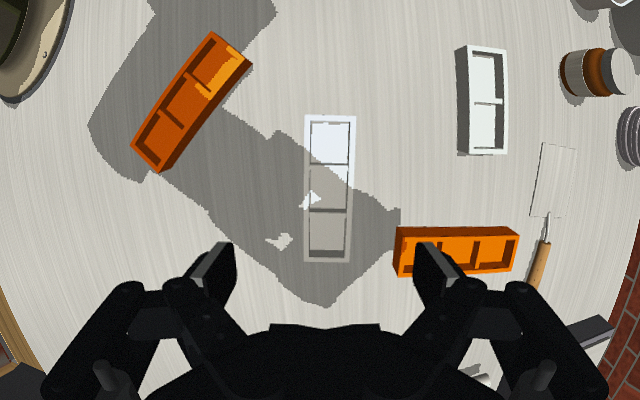

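The wrist view shows the target mould upright, with top corners at about (304,115), (356,115), (353,262) and (303,262). Orange moulds lie on both sides of it, clear of the fingers.

```bash
python3 - <<'E'
from h import *
p=env.get_image('wrist')
g=cv2.cvtColor(p['color'],cv2.COLOR_RGB2GRAY)
C=np.array([onz(p,q,.03,True) for q in [(304,115),(356,115),(353,262),(303,262)]]);print(np.round(C,4))
c=C.mean(0);d=C[:2].mean(0)-C[2:].mean(0);L=np.linalg.norm(d)
print(c,L,np.degrees(np.arctan2(d[1],d[0])),np.linalg.norm(C[0]-C[1]),np.linalg.norm(C[2]-C[3]))
todo(c[0],c[1],.008,np.degrees(np.arctan2(d[1],d[0])))
E
```

```text
[[ 0.412  -0.2079  0.03  ]
 [ 0.4573 -0.2104  0.03  ]
 [ 0.4496 -0.3511  0.03  ]
 [ 0.4003 -0.348   0.03  ]]
[ 0.42978327 -0.27934253  0.03      ] 0.14073011089048737 86.04068296956476 0.045448264564898616 0.04935323478934298
t 2.55 pos [ 0.4258 -0.2744  0.1606] yaw 86.59 tilt [ 0.0003 -0.0004] w 0.0851 gf 0.0 F [-1.11 -0.59 -0.52] T [ 0.004  0.024 -0.01 ]
turn z 0.55 shift cm [-0.46  0.42 15.26]
```

>>> move_arm(
  plan=[
    [0, 0, 0.5, -0.4, 0.3, 3, 1],
    [0, 0, 0.5, -0.4, 0.3, 6.5, 1],
    [0, 0, 0.5, -0.4, 0.3, 10, 1],
    [0, 0, 0.5, -0.4, 0.3, 13, 1],
    [0, 0, 0.5, -0.4, 0.3, 15.2, 1],
  ],
)

```text
time_s: 3.05
position: [0.4282, -0.2782, 0.0067]
tool_rot: [[0.068, 0.998, -0.001], [0.998, -0.068, 0.001], [0.001, -0.001, -1.0]]
ft_force: [1.2, -1.3, 0.8]
grip_width: 0.0856
gripper_force: 0.0
```

>>> move_arm(
  plan=[
    [0, 0, 0, 0, 0, 0, 1],
    [0, 0, 0, 0, 0, 0, -0.2],
    [0, 0, 0, 0, 0, 0, -0.6],
    [0, 0, 0, 0, 0, 0, -1],
    [0, 0, 0, 0, 0, 0, -1],
  ],
  squeeze=30,
)

```text
time_s: 3.55
position: [0.4295, -0.2784, 0.0097]
tool_rot: [[0.066, 0.998, 0.002], [0.998, -0.066, -0.002], [-0.002, 0.002, -1.0]]
ft_force: [-1.0, -0.4, 7.0]
grip_width: 0.0441
gripper_force: 30.8
```

>>> move_arm(
  plan=[
    [0, 0, 0, 0, 0, 0, -1],
    [0, 0, 0, 0, 0, 0, -1],
    [0, 0, 0, 0, 0, 0, -1],
  ],
)

```text
time_s: 3.85
position: [0.4295, -0.2784, 0.0097]
tool_rot: [[0.066, 0.998, 0.002], [0.998, -0.066, -0.002], [-0.002, 0.002, -1.0]]
ft_force: [-0.4, -0.1, 7.2]
grip_width: 0.0444
gripper_force: 30.8
```

>>> move_arm(
  plan=[
    [0, 0, 0, 0, 0, -2, -1],
    [0, 0, 0, 0, 0, -5, -1],
    [0, 0, 0, 0, 0, -9, -1],
    [0, 0, 0, 2, 0, -13, -1],
    [0, 0, 0, 5, 0.6, -16, -1],
  ],
)

```text
time_s: 4.35
position: [0.4382, -0.2287, 0.1712]
tool_rot: [[0.068, 0.998, 0.002], [0.998, -0.068, -0.002], [-0.002, 0.002, -1.0]]
ft_force: [0.7, -0.1, -2.6]
grip_width: 0.0442
gripper_force: 31.8
```

>>> move_arm(
  plan=[
    [0, 0, -1, 4, 0.5, 0, -1],
    [0, 0, -3, 8.5, 1, 0, -1],
    [0, 0, -5, 13, 1.6, 0, -1],
    [0, 0, -7, 17, 2.2, 0, -1],
    [0, 0, -8, 20, 2.6, 0, -1],
  ],
)

```text
time_s: 4.85
position: [0.4773, -0.028, 0.169]
tool_rot: [[-0.076, 0.997, 0.001], [0.997, 0.076, 0.0], [-0.0, 0.001, -1.0]]
ft_force: [0.6, -0.4, -0.6]
grip_width: 0.0444
gripper_force: 31.8
```

```bash
python3 - <<'E'
from h import *
todo(.504,.117,.17,98.3)
p=env.get_image('wrist'); save(p,'w2.png')
for n in('nest_seat','shaker','knob_grip','mould_center'):
  print(n,[(round(r['conf'],2),np.round(r['pixel'],1),np.round(onz(p,r['pixel'],dict(nest_seat=.075,shaker=0,knob_grip=.121,mould_center=.17)[n],True),4)) for r in env.tip_of(n,p)[:2]])
E
```

```text
t 4.85 pos [ 0.4773 -0.028   0.169 ] yaw 94.35 tilt [0.0008 0.    ] w 0.0444 gf 31.8 F [ 0.62 -0.36 -0.59] T [-0.032  0.063  0.025]
turn z -3.95 shift cm [14.26  3.76 -0.1 ]
nest_seat [(0.72, array([381.5,  19.3]), array([0.5102, 0.1176, 0.075 ]))]
shaker [(0.93, array([366.9,  44.6]), array([0.5091, 0.1134, 0.    ]))]
knob_grip []
mould_center [(0.9, array([324.5, 249.9]), array([ 0.4773, -0.0283,  0.17  ])), (0.6, array([169.2, 294.8]), array([ 0.3876, -0.0681,  0.17  ]))]
```

View pics/w2.png

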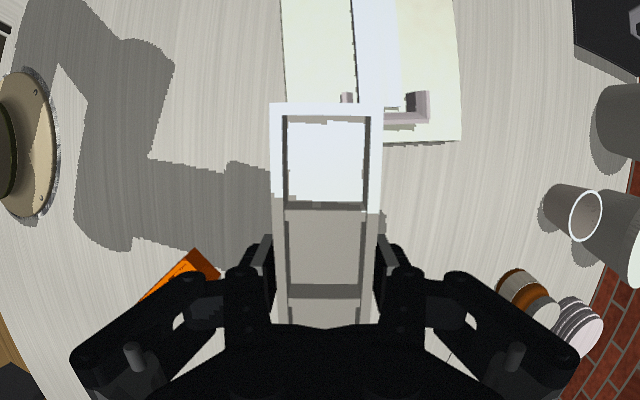

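The mould is held straight, with its far end at about (327,103). The near nest bracket shows at (415,105). I'll step aside so the whole nest can be seen past the mould.

>>> move_arm(
  plan=[
    [0, 0, -1, 3, -2.5, -1, -1],
    [0, 0, -2, 6, -5, -2, -1],
    [0, 0, -4, 8.4, -7.6, -3, -1],
    [0, 0, -4, 8.4, -7.6, -3, -1],
    [0, 0, -4, 8.4, -7.6, -3, -1],
  ],
)

```text
time_s: 5.6
position: [0.3956, 0.0471, 0.1988]
tool_rot: [[-0.142, 0.99, 0.002], [0.99, 0.142, -0.001], [-0.001, 0.001, -1.0]]
ft_force: [-0.4, -0.7, -0.8]
grip_width: 0.0441
gripper_force: 31.8
```

```bash
python3 - <<'E'
from h import *
todo(.504,.117,.17,98.3)
p=env.get_image('wrist'); cv2.imwrite('pics/w3raw.png',p['color'][:,:,::-1])
import pickle; pickle.dump({k:p[k] for k in p},open('w3.pkl','wb'))
save(p,'w3.png',(250,0,570,240),2.5)
for n,z in dict(nest_seat=.075,shaker=0,knob_grip=.121,knob=.045,follower=.06,mould_center=.2).items():
  print(n,[(round(r['conf'],2),np.round(r['pixel'],1),np.round(onz(p,r['pixel'],z,True),4)) for r in env.tip_of(n,p)[:2]])
E
```

```text
t 5.6 pos [0.3956 0.0471 0.1988] yaw 98.15 tilt [ 0.0016 -0.0005] w 0.0441 gf 31.8 F [-0.45 -0.7  -0.8 ] T [-0.014 -0.053 -0.02 ]
turn z -0.15 shift cm [ 5.38 11.71  2.89]
nest_seat [(0.66, array([456.6, 131.4]), array([0.5069, 0.1186, 0.075 ]))]
shaker []
knob_grip []
knob [(0.66, array([427.7, 358. ]), array([ 0.5694, -0.1728,  0.045 ])), (0.59, array([447.7,  12.1]), array([0.4936, 0.2411, 0.045 ]))]
follower []
mould_center [(0.6, array([227.3, 328.6]), array([ 0.3457, -0.015 ,  0.2   ])), (0.57, array([320.4, 249.6]), array([0.3935, 0.0467, 0.2   ]))]
```

View pics/w3.png

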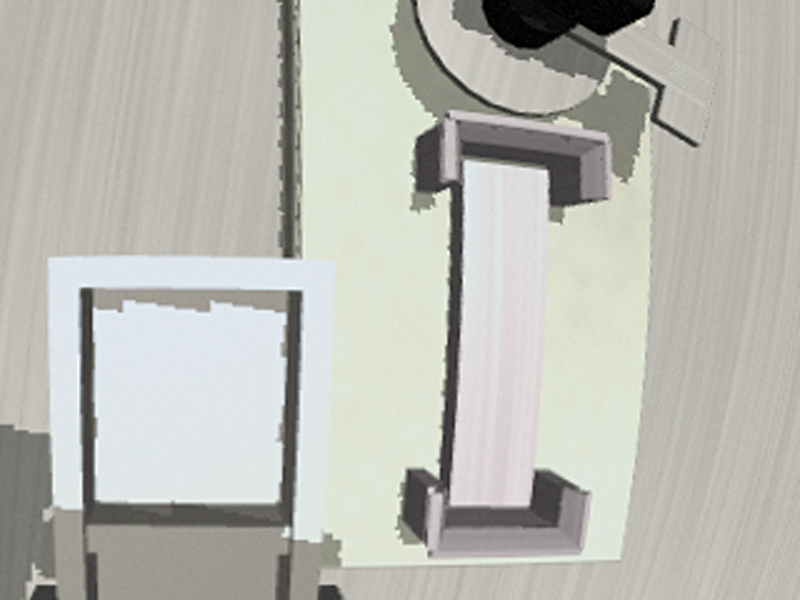

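```bash
python3 - <<'E'
from h import *
import pickle; p=pickle.load(open('w3.pkl','rb'))
w=lambda c,z: onz(p,(250+c[0]/2.5,c[1]/2.5),z,True)[:2]*1000
F=[w(c,.085) for c in[(449,110),(608,133)]];N=[w(c,.085) for c in[(430,555),(582,553)]]
print('F',F,'N',N)
a,b=np.mean(F,0),np.mean(N,0);d=a-b
print('brackets',(a+b)/2,np.linalg.norm(d),np.degrees(np.arctan2(d[1],d[0])))
B=[w(c,.06) for c in[(465,160),(548,168),(532,507),(450,506)]]
a,b=np.mean(B[:2],0),np.mean(B[2:],0);d=a-b
print('bed',(a+b)/2,np.linalg.norm(d),np.degrees(np.arctan2(d[1],d[0])),np.linalg.norm(B[0]-B[1]),np.linalg.norm(B[2]-B[3]))
from scipy.optimize import brentq
m=[(50,258),(333,262)]
z=brentq(lambda z:np.linalg.norm(w(m[0],z)-w(m[1],z))-45,.1,.24)
e=np.mean([w(c,z) for c in m],0);s=w(m[1],z)-w(m[0],z)
yaw=np.degrees(np.arctan2(s[1],s[0]))+90
for y in(yaw,98.15): print('mould top z',z,'end',e,'yaw',y,'centre',e-70*np.array([np.cos(np.radians(y)),np.sin(np.radians(y))]))
for c in [.195,.205,.215,.22]: print(c,np.mean([w(q,c) for q in m],0))
E
```

```text
F [array([465.58148012, 188.93196824]), array([528.33509312, 198.14155141])] N [array([487.57040515,  32.34890165]), array([551.31354919,  40.78069341])]
brackets [508.2001319  115.05077868] 158.5739994011521 98.15125044827278
bed [509.33782489 114.64694725] 134.82460987503384 98.38494252331758 35.26005552852577 36.57934581113229
mould top z 0.2178420071498171 end [386.41851074 116.90193039] yaw 97.40056177217232 centre [395.43488312  47.48503743]
mould top z 0.2178420071498171 end [386.41851074 116.90193039] yaw 98.15 centre [396.34207032  47.60890791]
0.195 [386.49224543 117.79629445]
0.205 [386.45996513 117.4047509 ]
0.215 [386.42768483 117.01320735]
0.22 [386.41154468 116.81743558]
```

The wrist crop shows the nest with brackets at crop (530,155) and (510,520). The mould's far end is at crop (190,260), and the tongue is to the right of the knob, clear of the nest.

>>> move_arm(
  plan=[
    [0, 0, 0, 1.2, 3, 1, -1],
    [0, 0, 0, 2.6, 6, 2.5, -1],
    [0, 0, 0, 4, 9, 4.5, -1],
    [0, 0, 0, 5.1, 12.1, 6.5, -1],
    [0, 0, 0, 5.1, 12.1, 6.9, -1],
  ],
)

```text
time_s: 6.45
position: [0.5098, 0.1166, 0.1265]
tool_rot: [[-0.144, 0.99, -0.003], [0.99, 0.144, 0.0], [0.001, -0.003, -1.0]]
ft_force: [0.3, 0.4, -0.3]
grip_width: 0.0444
gripper_force: 31.8
```

>>> move_arm(
  plan=[
    [0, 0, 0, 0, 0, 0, -1],
    [0, 0, 0, 0, 0, 0, -1],
  ],
)

```text
time_s: 6.65
position: [0.5076, 0.1151, 0.1298]
tool_rot: [[-0.142, 0.99, -0.0], [0.99, 0.142, -0.0], [-0.0, -0.0, -1.0]]
ft_force: [-0.5, 0.2, -1.5]
grip_width: 0.0446
gripper_force: 31.8
```

```bash
python3 - <<'E'
from h import *
todo(.5083,.1152,.08,98.2)
p=env.get_image('wrist'); cv2.imwrite('pics/w4raw.png',p['color'][:,:,::-1])
save(p,'w4.png',(220,40,440,205),3.5)
import pickle; pickle.dump({k:p[k] for k in p},open('w4.pkl','wb'))
E
```

```text
t 6.65 pos [0.5076 0.1151 0.1298] yaw 98.19 tilt [-0.     -0.0001] w 0.0446 gf 31.8 F [-0.53  0.16 -1.51] T [-0.006 -0.024  0.042]
turn z -0.01 shift cm [-0.    0.07  4.98]
```

View pics/w4.png

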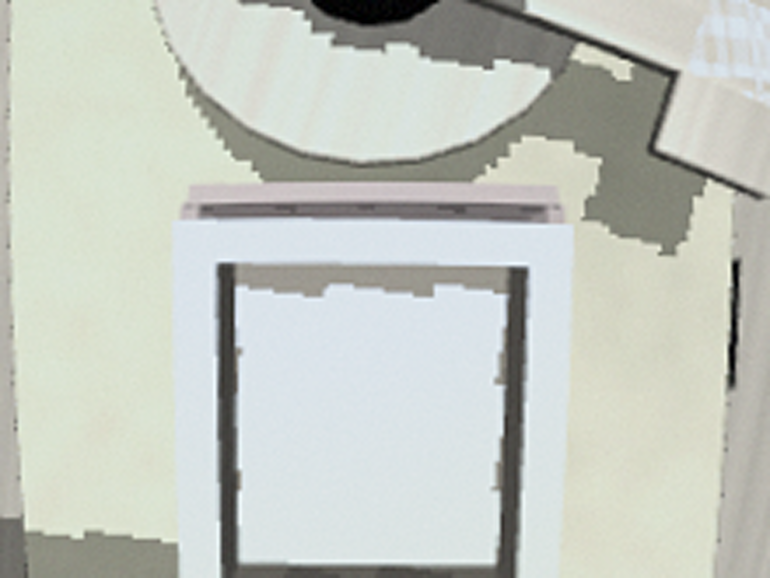

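The far bracket's rim shows above the mould end, with corners at crop (190,186) and (558,186). The mould's end edge runs from crop (172,220) to (573,222), so it looks laterally centred. I'll work out the residual offset.

```bash
python3 - <<'E'
from h import *
import pickle; p=pickle.load(open('w4.pkl','rb'))
w=lambda c,z: onz(p,(220+c[0]/3.5,40+c[1]/3.5),z,True)[:2]*1000
y=np.radians(98.19);X=np.array([np.cos(y),np.sin(y)]);Y=np.array([np.sin(y),-np.cos(y)])
t=np.array([507.6,115.1])
for n,cs,z in(('bracket top outer',[(190,186),(558,186)],.085),('flare/rim low',[(180,218),(566,218)],.085),('mould',[(172,220),(573,222)],.1495)):
    for c in cs: print(n,np.round([(w(c,z)-t)@X,(w(c,z)-t)@Y],2))
E
```

```text
bracket top outer [ 79.45 -30.26]
bracket top outer [79.55 32.91]
flare/rim low [ 73.92 -32.06]
flare/rim low [74.   34.36]
mould [ 70.87 -22.  ]
mould [70.69 23.29]
```

>>> move_arm(
  plan=[
    [0, 0, 0, -0.05, 0.06, 0.8, -1],
    [0, 0, 0, -0.05, 0.06, 1.7, -1],
    [0, 0, 0, -0.05, 0.06, 2.6, -1],
    [0, 0, 0, -0.05, 0.06, 3.4, -1],
    [0, 0, 0, -0.05, 0.06, 4, -1],
  ],
)

```text
time_s: 7.2
position: [0.5083, 0.1151, 0.0883]
tool_rot: [[-0.143, 0.99, -0.001], [0.99, 0.143, -0.0], [0.0, -0.001, -1.0]]
ft_force: [0.1, -0.0, -1.8]
grip_width: 0.0444
gripper_force: 31.9
```

>>> move_arm(
  plan=[
    [0, 0, 0, 0, 0, 0.3, -1],
    [0, 0, 0, 0, 0, 0.6, -1],
    [0, 0, 0, 0, 0, 0.8, -1],
    [0, 0, 0, 0, 0, 1, -1],
    [0, 0, 0, 0, 0, 1, -1],
  ],
)

```text
time_s: 7.7
position: [0.5086, 0.1151, 0.0792]
tool_rot: [[-0.143, 0.99, -0.0], [0.99, 0.143, 0.0], [0.0, -0.0, -1.0]]
ft_force: [-0.5, -0.1, -1.7]
grip_width: 0.0445
gripper_force: 31.9
```

>>> move_arm(
  plan=[
    [0, 0, 0, 0, 0, 0.15, -1],
    [0, 0, 0, 0, 0, 0.3, -1],
    [0, 0, 0, 0, 0, 0.45, -1],
    [0, 0, 0, 0, 0, 0.6, -1],
    [0, 0, 0, 0, 0, 0.7, -1],
  ],
)

```text
time_s: 8.2
position: [0.5086, 0.1151, 0.0722]
tool_rot: [[-0.143, 0.99, -0.0], [0.99, 0.143, -0.0], [0.0, -0.0, -1.0]]
ft_force: [-0.3, 0.2, -1.6]
grip_width: 0.0444
gripper_force: 31.9
```

>>> move_arm(
  plan=[
    [0, 0, 0, 0, 0, 0.1, -1],
    [0, 0, 0, 0, 0, 0.1, -1],
    [0, 0, 0, 0, 0, 0.2, -1],
    [0, 0, 0, 0, 0, 0.2, -1],
  ],
)

```text
time_s: 8.6
position: [0.5086, 0.1151, 0.0703]
tool_rot: [[-0.143, 0.99, -0.0], [0.99, 0.143, 0.0], [0.0, -0.0, -1.0]]
ft_force: [0.2, -0.4, -0.6]
grip_width: 0.0446
gripper_force: 31.9
```

>>> move_arm(
  plan=[
    [0, 0, 0, 0, 0, 0.05, -1],
    [0, 0, 0, 0, 0, 0.1, -1],
    [0, 0, 0, 0, 0, 0.1, -1],
  ],
)

```text
time_s: 8.9
position: [0.5087, 0.1151, 0.0697]
tool_rot: [[-0.143, 0.99, 0.0], [0.99, 0.143, -0.0], [-0.0, 0.0, -1.0]]
ft_force: [-0.8, 0.6, 4.5]
grip_width: 0.0444
gripper_force: 32.4
```

>>> move_arm(
  plan=[
    [0, 0, 0, 0, 0, 0, -0.1],
    [0, 0, 0, 0, 0, 0, 0.2],
    [0, 0, 0, 0, 0, 0, 0.6],
    [0, 0, 0, 0, 0, 0, 1],
    [0, 0, 0, 0, 0, 0, 1],
  ],
)

```text
time_s: 9.4
position: [0.5086, 0.1152, 0.0692]
tool_rot: [[-0.143, 0.99, -0.0], [0.99, 0.143, 0.0], [0.0, -0.0, -1.0]]
ft_force: [-0.2, -0.3, 0.1]
grip_width: 0.0853
gripper_force: 0.0
```

>>> move_arm(
  plan=[
    [0, 0, 0, 0, 0, -1, 1],
    [0, 0, 0, 0, 0, -3, 1],
    [0, 0, 0, 0, 0, -6, 1],
    [0, 0, 0, 0, 0, -10, 1],
    [0, 0, 0, 0, 0, -13, 1],
  ],
)

```text
time_s: 9.9
position: [0.5088, 0.1152, 0.2023]
tool_rot: [[-0.143, 0.99, 0.002], [0.99, 0.143, -0.0], [-0.0, 0.002, -1.0]]
ft_force: [1.4, 0.2, -0.3]
grip_width: 0.0858
gripper_force: 0.0
```

```bash
python3 - <<'E'
from h import *
p=env.get_image('wrist'); save(p,'w5.png',(160,0,480,300),2)
import pickle; pickle.dump({k:p[k] for k in p},open('w5.pkl','wb'))
todo(.4906,.2388,.19,170)
for n,z in dict(knob_grip=.121,knob=.045,follower=.06,mould_center=.075).items():
  print(n,[(round(r['conf'],2),np.round(r['pixel'],1),np.round(onz(p,r['pixel'],z,True),4)) for r in env.tip_of(n,p)[:2]])
E
```

```text
t 9.95 pos [0.5105 0.1153 0.2067] yaw 98.22 tilt [ 0.0101 -0.    ] w 0.0854 gf 0.0 F [ 1.94 -0.4   4.61] T [ 0.024 -0.053  0.028]
turn z -71.78 shift cm [12.51 -0.22  1.65]
knob_grip [(0.71, array([323.6,  34.5]), array([0.4904, 0.239 , 0.121 ]))]
knob [(0.68, array([324.8,  55. ]), array([0.4916, 0.2384, 0.045 ]))]
follower []
mould_center [(0.63, array([320.6, 185.4]), array([0.5051, 0.1178, 0.075 ])), (0.63, array([164.9, 340. ]), array([ 0.3364, -0.1074,  0.075 ]))]
```

View pics/w5.png

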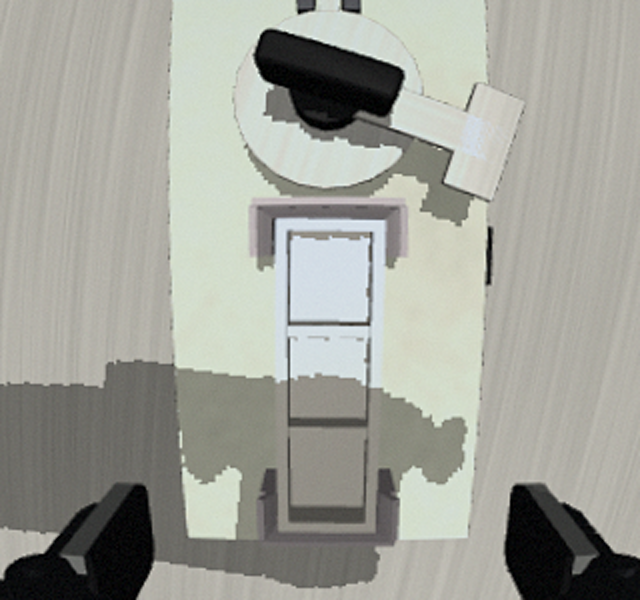

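The mould sits evenly between the two brackets, centred at about crop (328,375). The black grip bar runs from crop (258,50) to (402,90), and the tongue is at crop (480,140), off the mould.

>>> move_arm(
  plan=[
    [0, 0, -8, 2.5, 0, 0.5, 1],
    [0, 0, -16, 5, 0, 1, 1],
    [0, 0, -24, 7.5, 0, 1.5, 1],
    [0, 0, -32, 10, 0, 2, 1],
    [0, 0, -40, 12.5, 0, 2.5, 1],
  ],
)

```text
time_s: 10.65
position: [0.49, 0.2397, 0.1728]
tool_rot: [[-0.749, 0.662, -0.003], [0.662, 0.749, -0.001], [0.002, -0.002, -1.0]]
ft_force: [0.0, 0.2, 1.0]
grip_width: 0.0854
gripper_force: 0.0
```

>>> move_arm(
  plan=[
    [0, 0, -8, 0, 0, 0, 1],
    [0, 0, -16, 0, 0, 0, 1],
    [0, 0, -24, 0, 0, 0, 1],
    [0, 0, -32, 0, 0, 0, 1],
    [0, 0, -32, 0, 0, 0, 1],
  ],
)

```text
time_s: 11.15
position: [0.4902, 0.2387, 0.1731]
tool_rot: [[-0.986, 0.169, -0.003], [0.169, 0.986, -0.001], [0.002, -0.001, -1.0]]
ft_force: [0.9, 0.6, -0.5]
grip_width: 0.0852
gripper_force: 0.0
```

```bash
python3 - <<'E'
from h import *
p=env.get_image('wrist'); save(p,'w6.png',(60,0,580,400),1.5)
import pickle; old=pickle.load(open('w5.pkl','rb'))
for n,q in(('new',p),('old',old)):
  R,t=np.array(q['R']),np.array(q['t']); print('cam',-R.T@t)
  c=proj(q,[.4905,.2388,.134],True)
  hsv=q['color'].astype(int).max(2)
  m=(hsv<45).astype(np.uint8)
  k,lab,st,ce=cv2.connectedComponentsWithStats(m)
  yy,xx=int(round(c[1])),int(round(c[0])); l=lab[np.clip(yy,0,399),np.clip(xx,0,639)]; print('px',c,'label',l,st[l])
  if l:
    W=np.array([onz(q,a,.134,True)[:2]*1000 for a in np.argwhere(lab==l)[:,::-1]]);rc=cv2.minAreaRect(W.astype(np.float32));print(rc)
for n,z in dict(knob_grip=.121,knob=.045,follower=.06).items():
  print(n,[(round(r['conf'],2),np.round(r['pixel'],1),np.round(onz(p,r['pixel'],z,True),4)) for r in env.tip_of(n,p)[:2]])
todo(.4906,.2388,.106,170)
E
```

```text
cam [0.42554627 0.24955105 0.31588249]
px [325.32844158 223.73159082] label 31 [ 304  175   42   84 2336]
((486.9433288574219, 238.90489196777344), (25.293350219726562, 54.68962478637695), 80.30587768554688)
cam [0.49897087 0.18005118 0.34493466]
px [323.6732333   30.01005407] label 8 [ 287   15   75   50 2271]
((489.3162536621094, 229.77822875976562), (29.44599151611328, 50.42855453491211), 79.28366088867188)
knob_grip [(0.74, array([325.5, 217.7]), array([0.491 , 0.2389, 0.121 ]))]
knob [(0.8, array([325.7, 189.9]), array([0.4905, 0.2393, 0.045 ])), (0.31, array([191.6, 240.2]), array([0.5188, 0.0968, 0.045 ]))]
follower [(0.19, array([193.6, 236.3]), array([0.51  , 0.1087, 0.06  ]))]
t 11.35 pos [0.4906 0.2388 0.1739] yaw 170.05 tilt [-0.0009 -0.0002] w 0.0853 gf 0.0 F [ 0.02 -0.05  0.12] T [-0.025 -0.035 -0.011]
turn z 0.05 shift cm [-0.    0.    6.79]
```

View pics/w6.png

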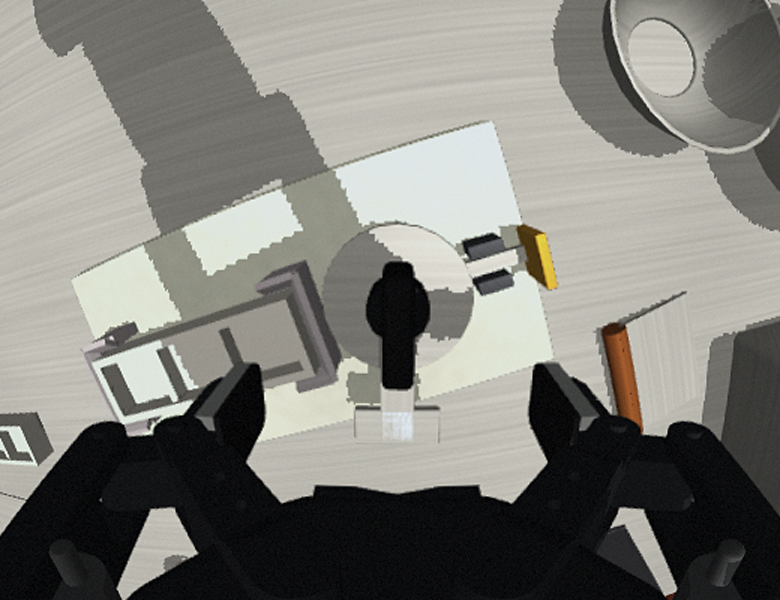

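The wrist view shows the bar upright in the picture at crop (398,325), aligned with the tool. The brass flag is clearly visible at crop (540,258), and the mould is still seated at left.

>>> move_arm(
  plan=[
    [0, 0, 0, 0, 0, 2, 1],
    [0, 0, 0, 0, 0, 4, 1],
    [0, 0, 0, 0, 0, 5.6, 1],
    [0, 0, 0, 0, 0, 6.6, 1],
    [0, 0, 0, 0, 0, 6.7, 1],
  ],
)

```text
time_s: 11.85
position: [0.4903, 0.2387, 0.1063]
tool_rot: [[-0.985, 0.171, -0.002], [0.171, 0.985, -0.001], [0.002, -0.001, -1.0]]
ft_force: [-0.3, 0.6, -0.4]
grip_width: 0.0856
gripper_force: 0.0
```

>>> move_arm(
  plan=[
    [0, 0, 0, 0, 0, 0, 0.2],
    [0, 0, 0, 0, 0, 0, -0.3],
    [0, 0, 0, 0, 0, 0, -0.6],
    [0, 0, 0, 0, 0, 0, -1],
    [0, 0, 0, 0, 0, 0, -1],
  ],
  squeeze=30,
)

```text
time_s: 12.35
position: [0.4909, 0.239, 0.1077]
tool_rot: [[-0.985, 0.17, 0.001], [0.17, 0.985, 0.0], [-0.001, 0.001, -1.0]]
ft_force: [-1.6, 5.1, 6.5]
grip_width: 0.0137
gripper_force: 32.4
```

>>> move_arm(
  plan=[
    [0, 0, 0, 0, 0, 0, -1],
    [0, 0, 0, 0, 0, 0, -1],
    [0, 0, 0, 0, 0, 0, -1],
  ],
)

```text
time_s: 12.65
position: [0.4909, 0.2391, 0.1077]
tool_rot: [[-0.985, 0.17, 0.001], [0.17, 0.985, 0.0], [-0.001, 0.001, -1.0]]
ft_force: [-1.5, 1.9, 4.4]
grip_width: 0.0133
gripper_force: 32.3
```

```bash
cat >> h.py <<'E'
def flag(p):
    h=cv2.cvtColor(p['color'],cv2.COLOR_RGB2HSV)
    m=cv2.inRange(h,(18,120,70),(32,255,255)); k,l,st,ce=cv2.connectedComponentsWithStats(m)
    yaw=np.radians(98.2);X=np.array([np.cos(yaw),np.sin(yaw)]);o=np.array([.5083,.1152])
    best=None
    for i in range(1,k):
        if st[i,4]<20: continue
        W=np.array([onz(p,a,.092,True)[:2] for a in np.argwhere(l==i)[:,::-1]])
        s=(W-o)@X*1000
        if 180<np.median(s)<260: print('flag area',st[i,4],'ce',np.round(ce[i],1),'s mean',round(s.mean(),2),'p5,p95',np.round(np.percentile(s,[5,95]),2))
def look(n=None):
    p=env.get_image('wrist'); todo(.4906,.2388,.106,170); flag(p)
    if n: cv2.imwrite('pics/'+n,p['color'][:,:,::-1])
E
python3 -c "
from h import *
look('k0.png')"
```

```text
t 12.7 pos [0.4909 0.2391 0.1077] yaw 170.21 tilt [0.0006 0.0005] w 0.0136 gf 32.4 F [-0.64  1.87  4.71] T [ 0.264  0.171 -0.116]
turn z 0.21 shift cm [ 0.02 -0.03  0.17]
flag area 1299 ce [447.8 187.7] s mean 198.73 p5,p95 [191.63 205.64]
```

>>> move_arm(
  plan=[
    [0, 0, 3, 0, 0, 0, -1],
    [0, 0, 7, 0, 0, 0, -1],
    [0, 0, 12, 0, 0, 0, -1],
    [0, 0, 17, 0, 0, 0, -1],
    [0, 0, 20, 0, 0, 0, -1],
  ],
)

```text
time_s: 13.2
position: [0.4909, 0.2391, 0.1077]
tool_rot: [[-0.867, 0.499, 0.001], [0.499, 0.867, 0.0], [-0.001, 0.001, -1.0]]
ft_force: [-1.1, 2.1, 5.0]
grip_width: 0.0132
gripper_force: 32.5
```

```bash
python3 -c "
from h import *
look('k1.png')"
```

```text
t 13.25 pos [0.4909 0.2391 0.1077] yaw 149.94 tilt [0.0008 0.0004] w 0.0136 gf 32.4 F [-0.99  2.55  5.35] T [ 0.287  0.24  -0.044]
turn z -20.06 shift cm [ 0.01 -0.04  0.17]
flag area 1142 ce [431.4 147. ] s mean 200.89 p5,p95 [195.48 206.11]
```

>>> move_arm(
  plan=[
    [0, 0, 4, 0, 0, 0, -1],
    [0, 0, 8, 0, 0, 0, -1],
    [0, 0, 12, 0, 0, 0, -1],
    [0, 0, 15, 0, 0, 0, -1],
    [0, 0, 16, 0, 0, 0, -1],
  ],
)

```text
time_s: 13.75
position: [0.4909, 0.2391, 0.1077]
tool_rot: [[-0.696, 0.718, 0.001], [0.718, 0.696, 0.0], [-0.0, 0.001, -1.0]]
ft_force: [0.1, 2.6, 5.8]
grip_width: 0.0136
gripper_force: 32.4
```

```bash
python3 -c "
from h import *
look('k2.png')"
```

```text
t 13.8 pos [0.491  0.2391 0.1077] yaw 134.12 tilt [0.0008 0.0005] w 0.0133 gf 32.4 F [-1.7   2.25  6.89] T [ 0.28   0.27  -0.047]
turn z -35.88 shift cm [ 0.   -0.05  0.17]
flag area 1012 ce [407.7 119.1] s mean 202.7 p5,p95 [198.26 206.99]
```

>>> move_arm(
  plan=[
    [0, 0, 1, 0, 0, 0, -1],
    [0, 0, 2, 0, 0, 0, -1],
    [0, 0, 3, 0, 0, 0, -1],
    [0, 0, 4, 0, 0, 0, -1],
  ],
)

```text
time_s: 14.2
position: [0.4909, 0.2391, 0.1077]
tool_rot: [[-0.645, 0.764, 0.001], [0.764, 0.645, 0.0], [-0.0, 0.001, -1.0]]
ft_force: [-0.9, 3.0, 6.3]
grip_width: 0.0133
gripper_force: 32.4
```

```bash
python3 -c "
from h import *
look('k3.png')"
```

```text
t 14.25 pos [0.4909 0.2391 0.1077] yaw 130.14 tilt [0.0007 0.0005] w 0.0133 gf 32.4 F [-0.59  2.3   5.46] T [ 0.342  0.185 -0.001]
turn z -39.86 shift cm [-0.   -0.05  0.17]
flag area 983 ce [400.5 112.8] s mean 203.29 p5,p95 [199.   207.41]
```

>>> move_arm(
  plan=[
    [0, 0, 0.9, 0, 0, 0, -1],
    [0, 0, 1.7, 0, 0, 0, -1],
    [0, 0, 2.5, 0, 0, 0, -1],
  ],
)

```text
time_s: 14.55
position: [0.4909, 0.2391, 0.1077]
tool_rot: [[-0.612, 0.791, 0.001], [0.791, 0.612, 0.0], [-0.0, 0.001, -1.0]]
ft_force: [-0.6, 2.5, 5.1]
grip_width: 0.0132
gripper_force: 32.3
```

```bash
python3 -c "
from h import *
look()"
```

```text
t 14.6 pos [0.4909 0.2391 0.1077] yaw 127.65 tilt [0.0008 0.0005] w 0.0138 gf 32.4 F [-0.39  1.51  5.87] T [ 0.262  0.209 -0.07 ]
turn z -42.35 shift cm [-0.   -0.05  0.17]
flag area 969 ce [395.5 109.5] s mean 203.37 p5,p95 [199.2  207.38]
```

>>> move_arm(
  plan=[
    [0, 0, 0.9, 0, 0, 0, -1],
    [0, 0, 1.7, 0, 0, 0, -1],
    [0, 0, 2.5, 0, 0, 0, -1],
  ],
)

```text
time_s: 14.9
position: [0.4909, 0.2391, 0.1077]
tool_rot: [[-0.576, 0.817, 0.001], [0.817, 0.576, 0.001], [-0.0, 0.001, -1.0]]
ft_force: [-1.4, 2.3, 5.8]
grip_width: 0.0136
gripper_force: 32.4
```

```bash
python3 -c "
from h import *
look('k4.png')"
```

```text
t 14.95 pos [0.491  0.2391 0.1077] yaw 125.14 tilt [0.0008 0.0005] w 0.0133 gf 32.4 F [-1.02  2.09  6.15] T [ 0.354  0.162 -0.072]
turn z -44.86 shift cm [-0.01 -0.05  0.17]
flag area 937 ce [390.  107.1] s mean 203.05 p5,p95 [199.05 206.93]
```

>>> move_arm(
  plan=[
    [0, 0, 0.9, 0, 0, 0, -1],
    [0, 0, 1.7, 0, 0, 0, -1],
    [0, 0, 2.5, 0, 0, 0, -1],
  ],
)

```text
time_s: 15.25
position: [0.491, 0.2391, 0.1077]
tool_rot: [[-0.54, 0.842, 0.001], [0.842, 0.54, 0.001], [0.0, 0.001, -1.0]]
ft_force: [-0.6, 2.7, 5.1]
grip_width: 0.0133
gripper_force: 32.4
```

```bash
python3 -c "
from h import *
look('k5.png')"
```

```text
t 15.3 pos [0.491  0.2391 0.1077] yaw 122.64 tilt [0.0007 0.0005] w 0.0132 gf 32.4 F [-1.3   1.52  4.86] T [ 0.295  0.178 -0.077]
turn z -47.36 shift cm [-0.01 -0.05  0.17]
flag area 886 ce [383.5 106.6] s mean 201.82 p5,p95 [197.95 205.45]
```

>>> move_arm(
  plan=[
    [0, 0, 0.7, 0, 0, 0, -1],
    [0, 0, 1.5, 0, 0, 0, -1],
    [0, 0, 1.5, 0, 0, 0, -1],
  ],
)

```text
time_s: 15.6
position: [0.491, 0.2391, 0.1077]
tool_rot: [[-0.518, 0.855, 0.001], [0.855, 0.518, 0.001], [0.0, 0.001, -1.0]]
ft_force: [-0.8, 1.6, 6.1]
grip_width: 0.0133
gripper_force: 32.4
```

```bash
python3 -c "
from h import *
look('k6.png')"
```

```text
t 15.65 pos [0.491  0.2391 0.1077] yaw 121.2 tilt [0.0007 0.0006] w 0.0133 gf 32.4 F [-0.59  2.73  5.3 ] T [ 0.334  0.203 -0.073]
turn z -48.8 shift cm [-0.01 -0.05  0.17]
flag area 848 ce [379.4 107.5] s mean 200.48 p5,p95 [196.84 203.94]
```

>>> move_arm(
  plan=[
    [0, 0, 0.5, 0, 0, 0, -1],
    [0, 0, 1, 0, 0, 0, -1],
    [0, 0, 1, 0, 0, 0, -1],
  ],
)

```text
time_s: 15.95
position: [0.491, 0.2391, 0.1077]
tool_rot: [[-0.503, 0.864, 0.001], [0.864, 0.503, 0.001], [0.0, 0.001, -1.0]]
ft_force: [-0.3, 2.6, 5.6]
grip_width: 0.0134
gripper_force: 32.4
```

```bash
python3 -c "
from h import *
look('k7.png')"
```

```text
t 16.0 pos [0.491  0.2391 0.1077] yaw 120.21 tilt [0.0007 0.0006] w 0.0131 gf 32.4 F [-0.54  1.97  5.2 ] T [ 0.298  0.124 -0.099]
turn z -49.79 shift cm [-0.01 -0.05  0.17]
flag area 828 ce [376.9 107.7] s mean 199.9 p5,p95 [196.35 203.26]
```

>>> move_arm(
  plan=[
    [0, 0, 0.4, 0, 0, 0, -1],
    [0, 0, 0.8, 0, 0, 0, -1],
    [0, 0, 0.8, 0, 0, 0, -1],
  ],
)

```text
time_s: 16.3
position: [0.491, 0.2391, 0.1077]
tool_rot: [[-0.491, 0.871, 0.001], [0.871, 0.491, 0.001], [0.0, 0.001, -1.0]]
ft_force: [-1.1, 3.2, 5.6]
grip_width: 0.0133
gripper_force: 32.4
```

```bash
python3 -c "
from h import *
look('k8.png')"
```

```text
t 16.35 pos [0.491  0.2391 0.1077] yaw 119.41 tilt [0.0008 0.0005] w 0.0133 gf 32.4 F [-1.19  2.17  5.12] T [ 0.335  0.206 -0.09 ]
turn z -50.59 shift cm [-0.01 -0.05  0.17]
flag area 818 ce [374.9 107.7] s mean 199.49 p5,p95 [195.97 202.81]
```

>>> move_arm(
  plan=[
    [0, 0, 0.4, 0, 0, 0, -1],
    [0, 0, 0.7, 0, 0, 0, -1],
    [0, 0, 0.7, 0, 0, 0, -1],
  ],
)

```text
time_s: 16.65
position: [0.491, 0.2391, 0.1077]
tool_rot: [[-0.48, 0.877, 0.001], [0.877, 0.48, 0.001], [0.0, 0.001, -1.0]]
ft_force: [-0.8, 2.8, 5.7]
grip_width: 0.0135
gripper_force: 32.4
```

```bash
python3 -c "
from h import *
look('k9.png')"
```

```text
t 16.7 pos [0.491  0.2391 0.1077] yaw 118.71 tilt [0.0008 0.0006] w 0.0133 gf 32.4 F [-0.52  2.73  4.89] T [0.329 0.155 0.001]
turn z -51.29 shift cm [-0.01 -0.05  0.17]
flag area 810 ce [373.3 107.3] s mean 199.38 p5,p95 [195.95 202.68]
```

The flag has stopped moving after dropping about 4.5 mm, and the torque is back near zero, so I'm letting go and checking.

>>> move_arm(
  plan=[
    [0, 0, 0, 0, 0, 0, -0.5],
    [0, 0, 0, 0, 0, 0, 0],
    [0, 0, 0, 0, 0, 0, 0.5],
    [0, 0, 0, 0, 0, 0, 1],
    [0, 0, 0, 0, 0, 0, 1],
  ],
)

```text
time_s: 17.2
position: [0.4908, 0.2388, 0.1072]
tool_rot: [[-0.48, 0.877, -0.0], [0.877, 0.48, -0.0], [-0.0, -0.0, -1.0]]
ft_force: [-0.1, 0.1, 0.2]
grip_width: 0.0779
gripper_force: 0.0
```

>>> move_arm(
  plan=[
    [0, 0, 0, 0, 0, -1, 1],
    [0, 0, 0, 0, 0, -3, 1],
    [0, 0, 0, 0, 0, -5, 1],
    [0, 0, 0, 0, 0, -6.5, 1],
    [0, 0, 0, 0, 0, -6.7, 1],
  ],
)

```text
time_s: 17.7
position: [0.4915, 0.2391, 0.1767]
tool_rot: [[-0.48, 0.877, 0.004], [0.877, 0.48, 0.001], [-0.001, 0.004, -1.0]]
ft_force: [0.1, -0.2, -0.2]
grip_width: 0.0853
gripper_force: 0.0
```

>>> move_arm(
  plan=[
    [0, 0, -8, 0, 0, 0, 1],
    [0, 0, -16, 0, 0, 0, 1],
    [0, 0, -24, 0, 0, 0, 1],
    [0, 0, -32, 0, 0, 0, 1],
    [0, 0, -40, 0, 0, 0, 1],
  ],
)

```text
time_s: 18.2
position: [0.4905, 0.2388, 0.1739]
tool_rot: [[-0.934, 0.358, -0.001], [0.358, 0.934, -0.0], [0.001, -0.001, -1.0]]
ft_force: [-0.4, -0.8, 0.3]
grip_width: 0.0856
gripper_force: 0.0
```

>>> move_arm(
  plan=[
    [0, 0, -8, 0, 0, 0, 1],
    [0, 0, -11.3, 0, 0, 0, 1],
    [0, 0, -11.3, 0, 0, 0, 1],
    [0, 0, -11.3, 0, 0, 0, 1],
  ],
)

```text
time_s: 18.6
position: [0.4906, 0.2388, 0.1741]
tool_rot: [[-0.985, 0.175, -0.001], [0.175, 0.985, -0.0], [0.001, -0.0, -1.0]]
ft_force: [0.1, -0.0, -0.2]
grip_width: 0.0852
gripper_force: 0.0
```

```bash
python3 - <<'E'
from h import *
look()
p=env.get_image('wrist'); save(p,'w7.png',(60,0,580,400),1.5); flag(p)
im=cv2.imread('pics/w6.png')  # earlier view, same pose: riding position
q=dict(p); q['color']=cv2.resize(im,(520,400),interpolation=cv2.INTER_AREA)[:,:,::-1]; q['color']=np.ascontiguousarray(np.pad(q['color'],((0,0),(60,60),(0,0)))); print('before'); flag(q)
E
```

```text
t 18.65 pos [0.4907 0.2388 0.1741] yaw 169.92 tilt [-0.0004 -0.0001] w 0.0852 gf 0.0 F [-0.29  0.3   0.13] T [ 0.023 -0.011 -0.023]
turn z -0.08 shift cm [ 0.   -0.    6.81]
flag area 556 ce [413.4 170. ] s mean 196.75 p5,p95 [191.24 202.03]
flag area 553 ce [413.4 169.9] s mean 196.78 p5,p95 [191.22 202.05]
before
flag area 589 ce [418.4 170.1] s mean 200.57 p5,p95 [194.65 206.24]
```

View pics/w7.png

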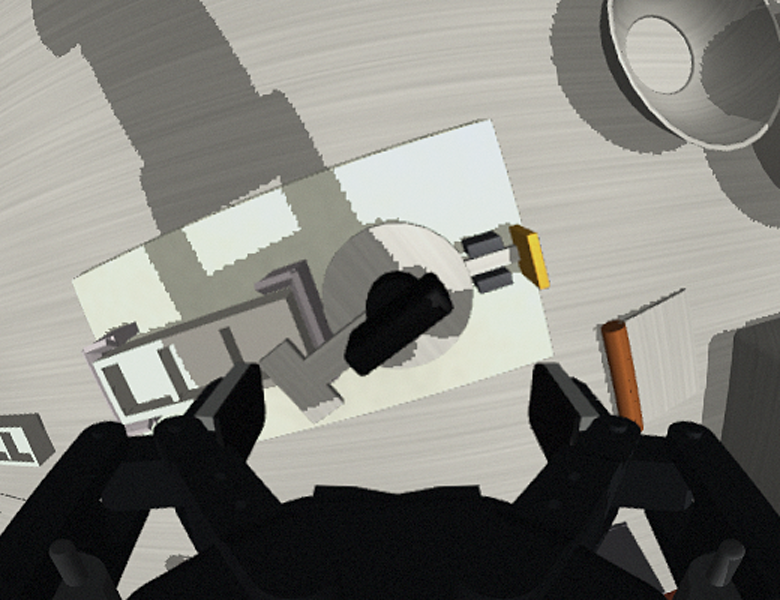

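The tongue foot now lies over the near side of the mould, at crop (305,380). The flag has moved inward from crop (540,258) to (530,257), about 4 mm. I'll check its absolute position with the outer edge of the flag's top.

```bash
python3 - <<'E'
from h import *
p=env.get_image('wrist')
h=cv2.cvtColor(p['color'],cv2.COLOR_RGB2HSV);m=cv2.inRange(h,(18,120,70),(32,255,255))
y=np.radians(98.2);X=np.array([np.cos(y),np.sin(y)]);Y=np.array([-X[1],X[0]]);k=np.array([.4909,.2390]);o=np.array([.5083,.1152])
W=np.array([onz(p,a,.092,True)[:2] for a in np.argwhere(m)[:,::-1]]);s=(W-o)@X*1000;l=(W-o)@Y*1000
g=(s>180)&(s<230)&(abs(l)<25)
for b in range(-15,16,5):
    q=g&(abs(l-b)<2.5)
    if q.sum(): print(b,q.sum(),np.round([s[q].min(),s[q].max()],1))
print('knob axis s (true 125):',(k-o)@X*1000,(k-o)@Y*1000)
# predicted outer top edge pixels for follower x=151 and offsets; and brightness profile
for f in(151,152.8,155):
    print(f,[np.round(proj(p,np.r_[o+X*(f+50+e)/1000,.092],True),1) for e in(-3,3)])
q=np.array(proj(p,np.r_[o+X*.201,.092],True)).round().astype(int); print(p['color'][q[1],q[0]-12:q[0]+12].tolist())
E
```

```text
-15 20 [197.  202.3]
-10 53 [194.1 202.6]
-5 83 [190.3 202.6]
0 94 [189.7 202.6]
5 88 [190.3 202.8]
10 93 [190.5 202.6]
15 87 [190.  202.5]
knob axis s (true 125): 125.01604083286017 -0.4353555749468321
151 [array([416.2, 174.4]), array([423.3, 172.1])]
152.8 [array([418.3, 173.7]), array([425.5, 171.4])]
155 [array([421. , 172.9]), array([428.1, 170.6])]
[[72, 53, 16], [72, 53, 17], [72, 53, 20], [73, 55, 17], [73, 50, 13], [72, 52, 19], [75, 54, 21], [168, 130, 36], [229, 192, 65], [228, 202, 69], [226, 199, 67], [225, 197, 67], [224, 193, 65], [227, 192, 58], [178, 158, 108], [177, 176, 167], [197, 195, 189], [195, 195, 186], [195, 194, 186], [193, 190, 182], [194, 190, 182], [192, 190, 182], [191, 187, 179], [189, 187, 180]]
```

The flag's outer edge reads about 203 mm, against 204 mm expected when fully in, so the follower is seated. The gripper is clear of everything, so I'm handing in.

```bash
python3 -c "
from rig import env
print(env.close_job())"
```

```text
the job is handed in; nothing more can be done
None
```

The job is handed in: the long mould is seated in the nest, the knob was turned clockwise until the follower dropped about 4 mm into the notch (fully in by my measurement), and the gripper let go; no verdict was returned.

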